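# Let the cleaning balls into the sieve

### The job

Press down the paddle of the rocking lever whose lane ends over the round sieve, and keep it down until both rubber cleaning balls have rolled out under the lifted gate into the sieve; then let go so that the gate drops shut again. Press only on the paddle itself, with the tips of the closed fingers: do not touch the balls, leave the other lever alone, and leave the sieve, the square measure, the jar, the bowl and the brush where they are.

Things in the scene. Friction and masses are not known exactly. Their poses are not given: they have to be found in the camera images.
- rack: fixed wooden ball rack, base board 160 x 270 mm, about 180 mm high; two identical lanes side by side, 95 mm to the left (+y) and 95 mm to the right (-y) of its middle, each sloping down towards the rack's +x (away from the robot) with two balls held behind a steel gate that hangs from the far end of a rocking lever. Origin on the table below the middle of the pivot line. The upright posts of the pivots are 178 mm high.
- lever_left (a joint): rocking lever over the left lane: 0 = gate shut (as it starts), grows in rad as its paddle (end nearest the robot) is pressed down; stop at 0.42. From about 0.30 the gate clears the balls. A spring shuts it again: about 1.5 N on the paddle to start moving, 3.5 N at the stop. Its pivot is 125 mm from the paddle's middle, horizontally along the rack's +x.
- lever_right (a joint): rocking lever over the right lane: 0 = gate shut (as it starts), grows in rad as its paddle (end nearest the robot) is pressed down; stop at 0.42. From about 0.30 the gate clears the balls. A spring shuts it again: about 1.5 N on the paddle to start moving, 3.5 N at the stop. Its pivot is 125 mm from the paddle's middle, horizontally along the rack's +x.
- paddle_left (a point): middle of the top face of the left lever's wooden paddle, 44 mm (along the rack's x) x 34 mm, 12 mm thick; it moves with the lever, lies level about 176 mm above the table when the gate is shut and sinks about 52 mm to the stop (and moves some 10 mm towards the pivot)
- paddle_right (a point): middle of the top face of the right lever's wooden paddle, 44 mm (along the rack's x) x 34 mm, 12 mm thick; it moves with the lever, lies level about 176 mm above the table when the gate is shut and sinks about 52 mm to the stop (and moves some 10 mm towards the pivot)
- mouth_left (a point): open lower end of the left lane (middle of its floor's edge, 78 mm above the table), where its balls drop off
- mouth_right (a point): open lower end of the right lane (middle of its floor's edge, 78 mm above the table), where its balls drop off
- sieve: loose round wooden hand sieve, 160 mm across, 55 mm high, wall 5 mm, mesh floor 6 mm up; origin at its centre on the table. It stands under one of the two mouths, its centre 50 to 66 mm beyond it.
- measure: loose square wooden measuring box, 125 x 125 x 55 mm, open on top, under the other mouth; origin at its centre on the table; leave alone
- ball_left_1_center (a point): centre of a 30 mm dark rubber ball of 13 to 23 g, loose in the left lane, against the gate. With the gate lifted and held up, both of a lane's balls roll out within about 1 s
- ball_left_2_center (a point): centre of a 30 mm dark rubber ball of 13 to 23 g, loose in the left lane, second behind the gate. With the gate lifted and held up, both of a lane's balls roll out within about 1 s
- ball_right_1_center (a point): centre of a 30 mm dark rubber ball of 13 to 23 g, loose in the right lane, against the gate. With the gate lifted and held up, both of a lane's balls roll out within about 1 s
- ball_right_2_center (a point): centre of a 30 mm dark rubber ball of 13 to 23 g, loose in the right lane, second behind the gate. With the gate lifted and held up, both of a lane's balls roll out within about 1 s
- jar: glass jar, 66 mm across, 110 mm high, standing loose to the left of the rack; origin under its centre; leave alone
- bowl: small steel bowl, 100 mm across, 50 mm high, standing loose to the right of the rack; origin under its centre; leave alone
- brush: hand brush lying loose on the table to the left of the rack, nearer the robot than the jar, pointing roughly along the rack's x, under 40 mm high; origin under its middle; leave alone
Things that resemble listed ones, but are neither listed nor needed, are in the scene too. What is shaped like the sieve but pink is not meant.

How it is judged (in metres and radians):
On the way:
1. the closed fingertips press on the paddle of the sieve's lane, lifting its gate (grasp point within 50 mm of the middle of the paddle) (((horizontal distance between mouth_left and sieve below 0.11 m and value of joint lever_left above 0.28 rad and horizontal distance between the grasp point and paddle_left below 0.05 m and contact force between the fingers and rack above 0.3 N) or (horizontal distance between mouth_right and sieve below 0.11 m and value of joint lever_right above 0.28 rad and horizontal distance between the grasp point and paddle_right below 0.05 m and contact force between the fingers and rack above 0.3 N))), for 0.2 s.
At the end, for the whole second after the job is handed in: Both balls of the lane over the sieve lie in the sieve (centre within 75 mm of its axis and less than 45 mm above its underside), both levers are back within 0.06 rad of shut, the other lane's balls are within 20 mm of their places, and the sieve stands upright within 20 mm of where it was (((horizontal distance between mouth_left and sieve below 0.11 m and horizontal distance between each of ball_left_1_center, ball_left_2_center and sieve below 0.075 m and z of each of ball_left_1_center, ball_left_2_center in the frame of sieve below 0.045 m and distance of each of ball_right_1_center, ball_right_2_center, sieve from where it was at the start of the episode below 0.02 m and value of joint each of lever_left, lever_right below 0.06 rad and angle between sieve's own z axis and vertical below 0.1 rad) or (horizontal distance between mouth_right and sieve below 0.11 m and horizontal distance between each of ball_right_1_center, ball_right_2_center and sieve below 0.075 m and z of each of ball_right_1_center, ball_right_2_center in the frame of sieve below 0.045 m and distance of each of ball_left_1_center, ball_left_2_center, sieve from where it was at the start of the episode below 0.02 m and value of joint each of lever_left, lever_right below 0.06 rad and angle between sieve's own z axis and vertical below 0.1 rad))); the robot touches nothing.
It fails at once if the lever of the lane over the square measure is pressed ((horizontal distance between mouth_left and sieve below 0.11 m and value of joint lever_right above 0.12 rad) or (horizontal distance between mouth_right and sieve below 0.11 m and value of joint lever_left above 0.12 rad)).
It fails at once if the robot touches a ball (contact force between any of the fingers, the arm and ball_left_1 above 0.2 N or contact force between any of the fingers, the arm and ball_left_2 above 0.2 N or contact force between any of the fingers, the arm and ball_right_1 above 0.2 N or contact force between any of the fingers, the arm and ball_right_2 above 0.2 N).
It fails at once if the sieve is shifted, lifted or tipped (distance of sieve from where it was at the start of the episode above 0.02 m or angle between sieve's own z axis and vertical above 0.15 rad).
It fails at once if the measure, jar, bowl or brush is disturbed (distance of any of measure, jar, bowl, brush from where it was at the start of the episode above 0.025 m).
It also fails if it takes over 29 s, if anything falls off the work surface, if the arm or the gripper's body presses on something with over 40 N, if the wrist force passes 120 N, or if a joint passes its speed limit or range.

### The arm

A 6-joint arm with a two-finger parallel gripper is mounted at the origin on the work surface. World frame = base frame: x ahead of the robot, y to its left, z up, the work surface at z = 0. Lengths are in mm, angles in rad, forces in N, time in s.
With the tool pointing down it reaches from about 325 to 775 mm from the base axis. Payload 5.5 kg.
Tool frame: the origin (TCP) lies midway between the tips of the shut fingers; the grasp point (between the pads) lies 19 mm behind it; z points along the fingers, y is the line along which they close (so a half turn about z gives the same grasp; the last joint's range is limited). The gripper opens to 88 mm and grips with 3 to 60 N. Pads are 20 mm wide; open, the fingers measure 115 mm over their backs; the gripper's body (75 mm by 178 mm) begins 61 mm behind the grasp point.
Start: joints at [1.264, 0.091, 1.231, -0, 1.82, -0.057], TCP at [148.33, 581.39, 186.931] pointing down, gripper open.
Joint ranges: [-2.87, 2.87], [-0.86, 2.18], [0.17, 2.46], [-1.51, 4.65], [0.06, 2.69], [-2.65, 2.65]. Speed limits (rad/s): [2.57, 2.57, 3.01, 3.14, 3.14, 3.14].

### API

Orientations are given as a 3x3 rotation matrix whose columns are the frame's x, y, z axes.
In Python, from rig import monitor, grab_frame, camera_model, ctrl gives the robot as it stands. The module is installed in compiled form; this text tells all that it offers.
- The arm moves only by the tool apply_moves, never from a script. Its argument "plan" is one flat list of numbers, 7 for each row, row after row: the turn, a rotation vector about the tool's x, y, z in degrees, then the shift along the tool's x, y, z in cm, then the opening, from 0 (shut) to 1 (fully open). A call has 1 to 12 rows; each row is the pose to reach, as a shift and turn from the pose commanded when the call began, along the tool's axes at that moment; what a row does not reach only later rows make up. A row lasts 1/10 s, in which the tool goes at most 50 mm and 8.59 degrees, less where a joint would pass 70% of its speed; a pose out of reach is approached as far as the arm can. A call with a gripper value outside its range is refused whole. The fingers move at their own pace and stop on an object; "force" is the grip in N (left out, the last holds). Time passes only in rows, so rows that repeat a pose let the fingers close. It gives the time, the measured TCP pose, the force, the opening and the grip force at its end, in the units of the state.
- monitor.read_state(): the state, without advancing time (a new reading comes with each control period).
- grab_frame(name): name is "scene" or "top" or "wrist"; returns (picture, depth): 384x512x3 uint8, red, green, blue; 384x512 float32, mm along the optical axis (not along the pixel's ray), 0 where there is no reading.
- camera_model(name): a dict with "fx", "fy", "cx", "cy" (pixels), "position" and "rotation" of the camera in the world. Camera axes: x right, y down, z forward; pixel columns grow to the right and rows downward; lengths in mm; the calibration is good to about 2 mm. The wrist camera is an equidistant fisheye: a pixel r from the principal point sees the ray r / f radians off the axis. A picture is of the moment at which its call begins: read the wrist's pose just before it. camera_model takes no time and is no camera call; for the wrist camera it gives the pose at the moment of the call.
- ctrl.job_done(): hands the job in; it is judged then, once.
The state is a dict: "t": time; "joint_positions": joint angles; "dq": joint speeds; "tau": joint torques, N m; "tool_pos": TCP position; "orientation": TCP orientation; "force": force on the tool from outside, world axes, zero at the start; "moment": the same for the moment, N m; "width": finger opening in mm; "grip_force": force on a finger pad.
Only numpy, scipy, OpenCV 4.12 (cv2) and the standard library are available. Lean on these libraries where they do the work, as an engineer would, in place of code of your own. Each camera call takes 0.05 s, during which the arm holds its last target. There are 200 camera calls.

## Working session

There is one attempt and no reset: what is moved stays moved. The work goes in short steps, Python scripts to look and compute and a tool call to move; the robot and the scene stay as the last step left them, time stands still between calls to the robot, and variables do not carry over. Pictures are saved under pics/ and viewed, at most 10 in all, crops included, and the job is handed in when it is done.

Besides the shell and the picture viewer there is one more tool, called after "Request:" by a JSON object that holds its "api" and its "payload". apply_moves: Moves the arm, as the interface text tells. Its arguments: {"type":"object","properties":{"plan":{"type":"array"},"force":{"type":"number"}},"required":["plan"]}

```bash
mkdir -p pics
python3 - <<'E'
from rig import monitor, grab_frame, camera_model
import cv2, numpy as np
s=monitor.read_state(); print(s['t'],s['tool_pos'],s['orientation'],s['width'])
ims=[]
for n in('scene','top'):
    p,d=grab_frame(n); m=camera_model(n); np.savez(n+'.npz',p=p,d=d,**m)
    print(n,m); cv2.imwrite(f'pics/{n}0.png',p[:,:,::-1])
E
```

```text
0.0 [148.21635573 581.04214688 185.83607522] [[-9.68971439e-01  2.47172045e-01 -5.74362388e-04]
 [ 2.47172688e-01  9.68969744e-01 -1.81581278e-03]
 [ 1.07721619e-04 -1.90143742e-03 -9.99998186e-01]] 87.63854250228063
scene {'fx': 494.44063005949386, 'fy': 494.44063005949386, 'cx': 256.07457809317117, 'cy': 197.51809365621807, 'position': array([1080.31981425,  720.0385885 , 1298.77506885]), 'rotation': array([[-0.88039023,  0.36324972, -0.30489782],
       [ 0.47407337,  0.6916236 , -0.54489562],
       [ 0.01294135, -0.62426472, -0.78110568]])}
top {'fx': 472.18221035861296, 'fy': 472.18221035861296, 'cx': 260.1553897170371, 'cy': 192.4840205401076, 'position': array([ 223.97990634,  -87.02503662, 1967.26371834]), 'rotation': array([[ 0.0288386 , -0.97458328,  0.22216158],
       [-0.99958048, -0.02752053,  0.00902702],
       [-0.00268358, -0.2223287 , -0.97496807]])}
```

View pics/scene0.png

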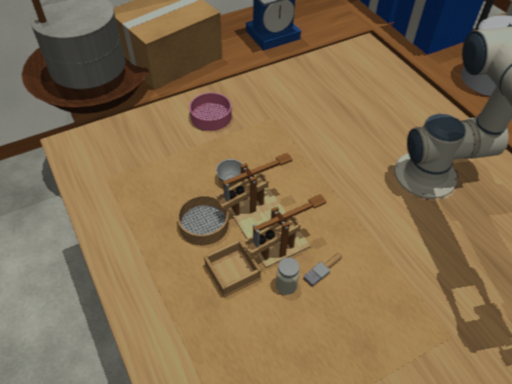

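View pics/top0.png

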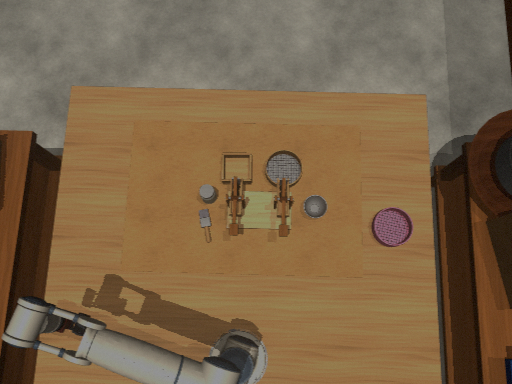

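The sieve (top view pixel 284,168) is under the right lane and the measure is under the left. The right paddle is at about (284,231) in the top view and (285,159) in the scene view.

Run:
```python
import numpy as np, cv2
def cloud(n):
    f=np.load(n+'.npz'); v,u=np.mgrid[:384,:512]; d=f['d']
    c=np.stack([(u-f['cx'])/f['fx']*d,(v-f['cy'])/f['fy']*d,d],-1)
    return f['p'],c@f['rotation'].T+f['position'],d
for n,(u0,u1,v0,v1) in dict(top=(215,305,170,245),scene=(220,330,145,265)).items():
    p,P,d=cloud(n); hsv=cv2.cvtColor(p,cv2.COLOR_RGB2HSV)
    m=np.zeros(d.shape,bool); m[v0:v1,u0:u1]=1
    m&=(d>0)&(P[...,2]>150)&(P[...,2]<215)
    k,l,st,ce=cv2.connectedComponentsWithStats(m.astype(np.uint8))
    for i in range(1,k):
        if st[i,4]<15: continue
        q=P[l==i]; print(n,st[i],'min',q.min(0).round(),'max',q.max(0).round())
        # profile along x
        for x in range(int(q[:,0].min()),int(q[:,0].max()),12):
            r=q[(q[:,0]>=x)&(q[:,0]<x+12)]
            if len(r): print('  x',x,len(r),'y',r[:,1].min().round(),np.median(r[:,1]).round(),r[:,1].max().round(),'z',np.median(r[:,2]).round())
big=np.load('top.npz')['p'][140:250,190:330,::-1]
big2=np.load('scene.npz')['p'][140:280,170:340,::-1]
cv2.imwrite('pics/crop.png',np.vstack([cv2.resize(big,(380,299),interpolation=2),cv2.resize(big2,(380,300),interpolation=2)]))
```

```text
top [225 177  20  58 354] min [466.  -8. 150.] max [695.  66. 185.]
  x 466 30 y 13.0 29.0 44.0 z 176.0
  x 478 29 y 10.0 25.0 41.0 z 175.0
  x 490 25 y 10.0 26.0 41.0 z 175.0
  x 502 20 y 11.0 27.0 42.0 z 174.0
  x 514 11 y 23.0 27.0 35.0 z 172.0
  x 526 9 y 24.0 28.0 32.0 z 170.0
  x 538 11 y 21.0 24.0 32.0 z 168.0
  x 550 14 y 21.0 27.0 32.0 z 172.0
  x 562 12 y 21.0 27.0 33.0 z 173.0
  x 574 11 y 21.0 29.0 33.0 z 174.0
  x 586 12 y 22.0 28.0 34.0 z 172.0
  x 598 49 y -5.0 34.0 66.0 z 173.0
  x 610 48 y -8.0 27.0 66.0 z 174.0
  x 622 10 y 24.0 28.0 35.0 z 172.0
  x 634 8 y 24.0 28.0 32.0 z 174.0
  x 646 11 y 21.0 28.0 32.0 z 169.0
  x 658 12 y 21.0 27.0 33.0 z 172.0
  x 670 13 y 22.0 26.0 34.0 z 168.0
  x 682 17 y 14.0 30.0 42.0 z 169.0
top [274 178  20  59 370] min [ 466. -199.  156.] max [ 695. -125.  185.]
  x 465 29 y -178.0 -163.0 -147.0 z 174.0
  x 477 28 y -178.0 -162.0 -147.0 z 176.0
  x 489 27 y -177.0 -162.0 -147.0 z 176.0
  x 501 21 y -177.0 -161.0 -146.0 z 177.0
  x 513 12 y -169.0 -163.0 -158.0 z 174.0
  x 525 12 y -169.0 -163.0 -157.0 z 173.0
  x 537 12 y -169.0 -163
[... 1569 characters left out ...]
.0 46.0 z 176.0
  x 478 43 y 10.0 30.0 46.0 z 177.0
  x 490 44 y 10.0 31.0 47.0 z 176.0
  x 502 50 y 11.0 32.0 45.0 z 176.0
  x 514 25 y 20.0 30.0 36.0 z 171.0
  x 526 23 y 23.0 32.0 37.0 z 173.0
  x 538 24 y 23.0 32.0 36.0 z 173.0
  x 550 26 y 21.0 32.0 36.0 z 173.0
  x 562 25 y 21.0 32.0 37.0 z 173.0
  x 574 25 y 21.0 31.0 37.0 z 172.0
  x 586 27 y 19.0 32.0 37.0 z 172.0
  x 598 65 y -5.0 34.0 66.0 z 173.0
  x 610 113 y -4.0 34.0 66.0 z 174.0
  x 622 63 y -8.0 33.0 63.0 z 172.0
  x 634 26 y 22.0 33.0 37.0 z 173.0
  x 646 30 y 20.0 32.0 37.0 z 171.0
  x 658 26 y 23.0 33.0 37.0 z 172.0
  x 670 25 y 23.0 33.0 37.0 z 172.0
  x 682 43 y 11.0 34.0 45.0 z 171.0
  x 694 23 y 17.0 30.0 41.0 z 169.0
```

View pics/crop.png

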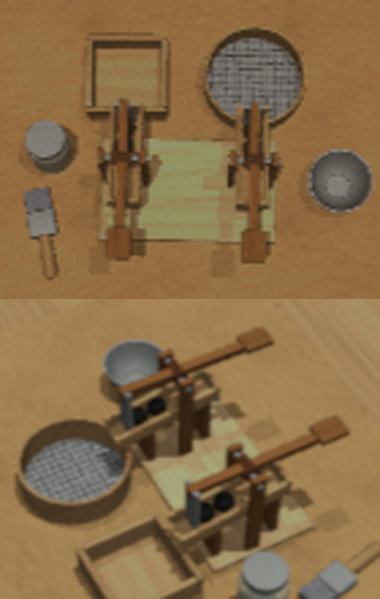

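The two views agree. The right paddle's middle is at about (489, -161, 176), the pivot is at x≈613, and the rack yaw is ≈0. The pressed lane will be the right one. I'll go up first, then across with the fingers shut.

Request:
{"api": "apply_moves", "payload": {"plan": [0, 0, 0, 0, 0, -4, 0, 0, 0, 0, 0, 0, -8, 0, 0, 0, -14.3, -51.5, -63.5, -8, 0, 0, 0, -14.3, -51.5, -63.5, -8, 0, 0, 0, -14.3, -51.5, -63.5, -8, 0, 0, 0, -14.3, -51.5, -63.5, -8, 0, 0, 0, -14.3, -51.5, -63.5, -8, 0, 0, 0, -14.3, -51.5, -63.5, -8, 0, 0, 0, -14.3, -51.5, -63.5, -8, 0, 0, 0, -14.3, -51.5, -63.5, -8, 0, 0, 0, -14.3, -51.5, -63.5, -8, 0, 0, 0, -14.3, -51.5, -63.5, -8, 0], "force": 20}}

```text
t: 1.3
tool_pos: [357.7, 125.4, 266.8]
orientation: [[-1.0, -0.0, 0.0], [-0.0, 1.0, 0.0], [-0.0, 0.0, -1.0]]
force: [1.3, -0.0, -0.2]
width: 0.8
grip_force: 0.0
```

Request:
{"api": "apply_moves", "payload": {"plan": [0, 0, 0, -13, -28, 0, 0, 0, 0, 0, -13, -28, 0, 0, 0, 0, 0, -13, -28, 0, 0, 0, 0, 0, -13, -28, 0, 0, 0, 0, 0, -13, -28, 0, 0, 0, 0, 0, -13, -28, 0, 0, 0, 0, 0, -13, -28, 0, 0, 0, 0, 0, -13, -28, 0, 0, 0, 0, 0, -13, -28, 0, 0, 0, 0, 0, -13, -28, 0, 0, 0, 0, 0, -13, -28, 0, 0]}}

```text
t: 2.4
tool_pos: [487.3, -151.4, 267.8]
orientation: [[-1.0, -0.002, 0.001], [-0.002, 1.0, -0.0], [-0.001, -0.0, -1.0]]
force: [-0.1, -0.1, -0.5]
width: 0.6
grip_force: 0.0
```

Request:
{"api": "apply_moves", "payload": {"plan": [0, 0, 0, 0, -1, 3, 0, 0, 0, 0, 0, -1, 5, 0, 0, 0, 0, 0, -1, 7, 0, 0, 0, 0, 0, -1, 7.8, 0, 0, 0, 0, 0, -1, 7.8, 0, 0, 0, 0, 0, -1, 7.8, 0]}}

```text
t: 3.0
tool_pos: [487.7, -162.5, 190.2]
orientation: [[-1.0, -0.0, 0.001], [-0.0, 1.0, -0.001], [-0.001, -0.001, -1.0]]
force: [0.2, 0.2, 0.2]
width: 0.2
grip_force: 0.0
```

Run:
```python
from rig import monitor, grab_frame
import cv2, numpy as np
s=monitor.read_state(); print(s['tool_pos'],s['force'])
a=grab_frame('scene')[0][120:270,170:370,::-1]; b=grab_frame('wrist')[0][:,:,::-1]
cv2.imwrite('pics/c2.png',np.vstack([cv2.resize(a,(400,300),interpolation=2),cv2.resize(b,(400,300))]))
```

```text
[ 487.70318505 -162.47446574  190.18779044] [0.21620617 0.17220743 0.17800242]
```

View pics/c2.png

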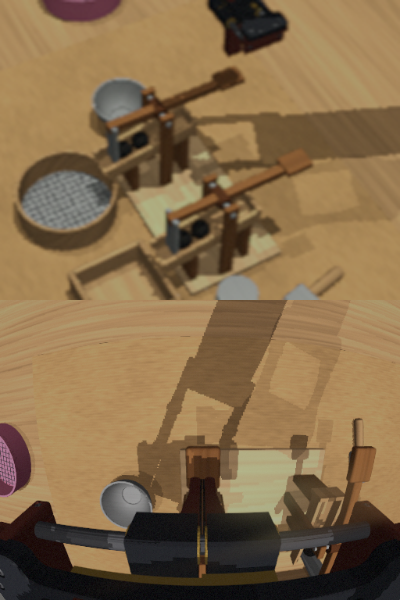

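The wrist view shows the paddle at (203,460) of the composite, just beyond the fingertips. I'll check this against projections before pressing.

Run:
```python
from rig import monitor, camera_model
import numpy as np
t=monitor.read_state()['tool_pos']
for n in('scene','wrist'):
    m=camera_model(n); print(n,m['position'].round(),m['rotation'].round(2).tolist())
    for P in(t,t+[0,0,80],[489,-161,176],[467,-161,176],[511,-161,176],[489,28,176]):
        c=m['rotation'].T@(np.array(P)-m['position'])
        if n=='scene': uv=np.array([m['fx']*c[0]/c[2]+m['cx'],m['fy']*c[1]/c[2]+m['cy']]); o=(uv-[170,120])*2
        else:
            th=np.arctan2(np.hypot(*c[:2]),c[2]); e=c[:2]/np.hypot(*c[:2]); uv=m['fx']*th*e+[m['cx'],m['cy']]; o=uv*400/512+[0,300]
        print(np.round(P),uv.round(),'comp',o.round())
```

```text
scene [1080.  720. 1299.] [[-0.88, 0.36, -0.3], [0.47, 0.69, -0.54], [0.01, -0.62, -0.78]]
[ 488. -163.  191.] [285. 154.] comp [230.  68.]
[ 488. -163.  271.] [286. 135.] comp [233.  31.]
[ 489 -161  176] [285. 158.] comp [229.  76.]
[ 467 -161  176] [291. 155.] comp [241.  71.]
[ 511 -161  176] [278. 160.] comp [217.  81.]
[489  28 176] [317. 200.] comp [295. 160.]
wrist [ 406. -163.  388.] [[-0.0, 0.95, 0.3], [1.0, 0.0, -0.0], [-0.0, 0.3, -0.95]]
[ 488. -163.  191.] [259. 221.] comp [202. 472.]
[ 488. -163.  271.] [259. 285.] comp [202. 523.]
[ 489 -161  176] [261. 215.] comp [204. 468.]
[ 467 -161  176] [261. 187.] comp [204. 446.]
[ 511 -161  176] [261. 240.] comp [204. 488.]
[489  28 176] [466. 211.] comp [364. 465.]
```

The projections agree: the TCP is centred over the paddle, about 14 mm above it. Pressing now.

Request:
{"api": "apply_moves", "payload": {"plan": [0, 0, 0, 0, 0, 1, 0, 0, 0, 0, -0.2, 0, 2, 0, 0, 0, 0, -0.4, 0, 3, 0, 0, 0, 0, -0.6, 0, 4, 0, 0, 0, 0, -0.7, 0, 5, 0, 0, 0, 0, -0.7, 0, 5.6, 0, 0, 0, 0, -0.7, 0, 5.6, 0, 0, 0, 0, -0.7, 0, 5.6, 0]}}

```text
t: 3.9
tool_pos: [494.5, -162.8, 133.0]
orientation: [[-1.0, 0.0, 0.0], [0.0, 1.0, 0.0], [-0.0, 0.0, -1.0]]
force: [0.0, -0.3, 0.5]
width: 0.3
grip_force: 0.0
```

Run:
```python
from rig import monitor, grab_frame
import cv2, numpy as np
s=monitor.read_state(); print(s['tool_pos'],s['force'])
a=grab_frame('scene')[0][120:270,170:370,::-1]; b=grab_frame('wrist')[0][:,:,::-1]
cv2.imwrite('pics/c3.png',np.vstack([cv2.resize(a,(400,300),interpolation=2),cv2.resize(b,(400,300))]))
```

```text
[ 494.51474732 -162.76556899  132.99092311] [ 0.01801685 -0.32533884  0.46855174]
```

View pics/c3.png

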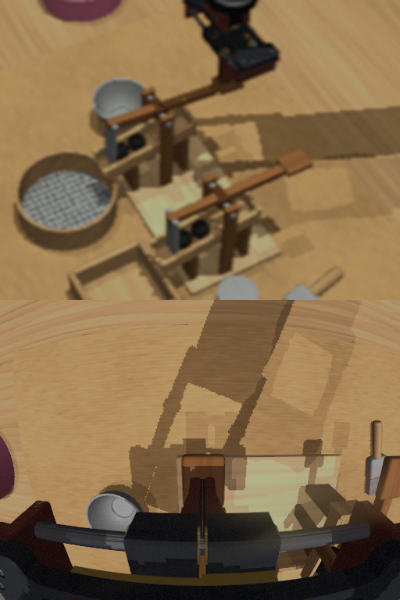

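The fingers are down, but the force is only 0.5 N and the gate still looks shut. I'll measure the lever by depth.

Run:
```python
from rig import monitor, grab_frame, camera_model
import cv2, numpy as np
s=monitor.read_state(); print(s['t'],s['tool_pos'],s['force'],s['tau'].round(1) if hasattr(s['tau'],'round') else s['tau'])
for n in('scene','top'):
    p,d=grab_frame(n); f=camera_model(n); np.savez(n+'1.npz',p=p,d=d,**f)
    v,u=np.mgrid[:384,:512]
    P=np.stack([(u-f['cx'])/f['fx']*d,(v-f['cy'])/f['fy']*d,d],-1)@f['rotation'].T+f['position']
    for yc in(-161,28):
      q=P[(d>0)&(abs(P[...,1]-yc)<9)&(P[...,2]>105)]
      print(n,yc,[(x,len(r),int(np.percentile(r[:,2],10)),int(np.median(r[:,2])),int(r[:,2].max())) for x in range(430,720,15) if len(r:=q[(q[:,0]>=x)&(q[:,0]<x+15)])])
    cv2.imwrite(f'pics/{n}3.png',cv2.resize(p[100:250,200:400] if n=='scene' else p[130:270,190:350],(800,600),interpolation=2)[:,:,::-1])
```

```text
4.0 [ 494.66878741 -162.83496294  133.39189866] [0.8442529  0.49878823 0.63410561] [ -0.  -35.  -40.5  -0.    0.1  -0. ]
scene -161 [(445, 7, 537, 542, 545), (460, 18, 550, 554, 558), (475, 55, 171, 309, 562), (490, 100, 171, 203, 563), (505, 117, 165, 292, 562), (520, 219, 167, 392, 554), (535, 41, 159, 169, 540), (550, 50, 112, 155, 171), (565, 36, 107, 164, 173), (580, 30, 162, 169, 176), (595, 20, 160, 171, 178), (610, 23, 171, 176, 179), (625, 31, 162, 172, 178), (640, 45, 117, 166, 179), (655, 54, 110, 167, 182), (670, 47, 111, 171, 183), (685, 61, 126, 167, 184), (700, 5, 110, 117, 123)]
scene 28 [(460, 12, 174, 177, 181), (475, 25, 173, 177, 179), (490, 27, 174, 177, 181), (505, 33, 164, 173, 180), (520, 28, 165, 173, 179), (535, 34, 161, 172, 179), (550, 59, 112, 130, 179), (565, 42, 107, 169, 178), (580, 31, 163, 171, 180), (595, 28, 167, 173, 176), (610, 29, 169, 174, 178), (625, 44, 115, 170, 177), (640, 64, 116, 162, 178), (655, 50, 110, 166, 178), (670, 53, 112, 167, 177), (685, 63, 118, 164, 176)]
top -161 [(430, 1, 521, 521, 521), (445, 69, 375, 480, 549), (460, 49, 164, 551, 560), (475, 32, 554, 559, 564), (490, 28, 556, 561, 568), (505, 26, 550, 556, 560), (520, 18, 540, 545, 554), (535, 2, 535, 535, 535), (610, 5, 168, 177, 181), (625, 15, 166, 175, 182), (640, 19, 115, 175, 185), (655, 19, 108, 172, 182), (670, 18, 111, 176, 183), (685, 17, 157, 178, 188)]
top 28 [(460, 14, 172, 174, 180), (475, 17, 174, 176, 186), (490, 13, 168, 172, 179), (505, 16, 167, 174, 183), (520, 11, 167, 172, 177), (535, 15, 164, 171, 179), (550, 17, 147, 172, 177), (565, 16, 163, 170, 184), (580, 15, 162, 173, 176), (595, 17, 167, 171, 182), (610, 17, 169, 173, 184), (625, 13, 120, 173, 183), (640, 18, 116, 166, 183), (655, 20, 108, 168, 181), (670, 20, 114, 172, 176), (685, 11, 131, 170, 176)]
```

View pics/scene3.png

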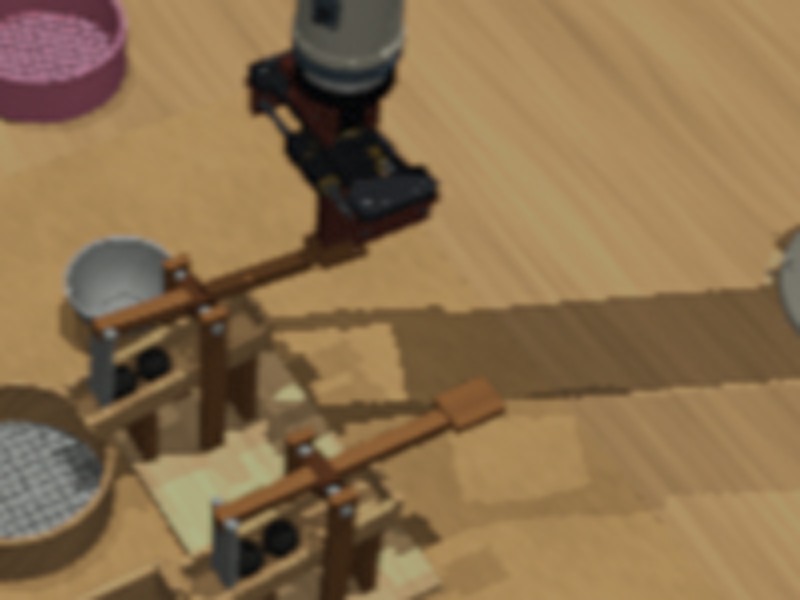

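The picture shows the fingertips resting on the right paddle at about (335,245), at z≈170, with the lever barely turned. The reported TCP z is 133, so I'll check the heights with wrist depth.

Run:
```python
from rig import monitor, grab_frame, camera_model
import numpy as np
s=monitor.read_state(); m=camera_model('wrist'); p,d=grab_frame('wrist'); np.savez('wrist1.npz',p=p,d=d,**m)
print(s['t'],s['tool_pos'],s['force'],m['position'])
v,u=np.mgrid[:384,:512]; a=(u-m['cx'])/m['fx']; b=(v-m['cy'])/m['fx']; th=np.hypot(a,b); k=np.tan(th)/np.maximum(th,1e-9)
P=np.stack([a*k*d,b*k*d,d],-1)@m['rotation'].T+m['position']
for uu,vv in[(120,100),(60,150),(420,120),(340,230),(480,230)]+[(260,x) for x in range(195,370,8)]: print((uu,vv),p[vv,uu],d[vv,uu],P[vv,uu].round())
f=np.load('scene1.npz'); d=f['d']
Q=np.stack([(u-f['cx'])/f['fx']*d,(v-f['cy'])/f['fy']*d,d],-1)@f['rotation'].T+f['position']
print('scene column through finger')
for vv in range(140,168,2): print(vv,[(tuple(Q[vv,uu].round().astype(int)),int(f['p'][vv,uu].sum())) for uu in(281,285,289)])
```

```text
4.1 [ 494.66185127 -162.84406854  133.41566164] [ 0.41273218  0.02935682 -0.24820465] [ 412.52584144 -162.89803483  330.58038685]
(120, 100) [178 142  94] 310.8284 [ 401. -325.    1.]
(60, 150) [179 149  98] 328.7845 [ 456. -425.   -0.]
(420, 120) [152 118  76] 315.94034 [422.  32.   2.]
(340, 230) [180 178 136] 347.08533 [558. -65.  12.]
(480, 230) [128 120 124] 345.71533 [566. 158.  16.]
(260, 195) [98 73 45] 347.44598 [ 518. -161.   -1.]
(260, 203) [119  76  44] 177.20378 [ 471. -162.  163.]
(260, 211) [130  86  48] 178.78923 [ 476. -162.  163.]
(260, 219) [72 45 27] 178.74597 [ 481. -162.  165.]
(260, 227) [75 49 28] 179.15323 [ 485. -162.  166.]
(260, 235) [16 15 14] 168.65099 [ 485. -162.  177.]
(260, 243) [21 15 14] 158.14812 [ 485. -162.  188.]
(260, 251) [22 20 14] 150.32071 [ 485. -162.  196.]
(260, 259) [23 17 18] 141.92233 [ 485. -162.  205.]
(260, 267) [25 21 18] 134.82251 [ 485. -162.  212.]
(260, 275) [22 11  9] 127.95323 [ 485. -162.  219.]
(260, 283) [24 19  8] 123.08065 [ 486. -162.  225.]
(260, 291) [30 26 25] 123.25192 [ 489. -162.  225.]
(260, 299) [25 17 19] 123
[... 2112 characters left out ...]
(-85), np.int64(264)), 87)]
160 [((np.int64(504), np.int64(-157), np.int64(178)), 77), ((np.int64(493), np.int64(-152), np.int64(177)), 98), ((np.int64(526), np.int64(-82), np.int64(260)), 83)]
162 [((np.int64(504), np.int64(-156), np.int64(169)), 106), ((np.int64(490), np.int64(-154), np.int64(164)), 128), ((np.int64(481), np.int64(-145), np.int64(168)), 149)]
164 [((np.int64(507), np.int64(-150), np.int64(168)), 128), ((np.int64(495), np.int64(-146), np.int64(165)), 123), ((np.int64(481), np.int64(-145), np.int64(159)), 237)]
166 [((np.int64(509), np.int64(-146), np.int64(163)), 162), ((np.int64(417), np.int64(-261), np.int64(5)), 311), ((np.int64(401), np.int64(-260), np.int64(-3)), 387)]
```

The arm pose is right (the wrist sees the table at z≈0), but the shut fingers end about 32 mm short of the reported TCP. They have only sunk the paddle about 10 mm, so I'll press further, watching the force.

Request:
{"api": "apply_moves", "payload": {"plan": [0, 0, 0, -0.1, 0, 0.7, 0, 0, 0, 0, -0.2, 0, 1.4, 0, 0, 0, 0, -0.2, 0, 2.0, 0, 0, 0, 0, -0.3, 0, 2.6, 0, 0, 0, 0, -0.3, 0, 3.0, 0, 0, 0, 0, -0.3, 0, 3.0, 0]}}

```text
t: 4.75
tool_pos: [497.6, -162.7, 102.5]
orientation: [[-1.0, 0.0, 0.0], [0.0, 1.0, 0.0], [-0.0, 0.0, -1.0]]
force: [0.5, 0.0, 4.7]
width: 0.4
grip_force: 1.6
```

```bash
cat > look.py <<'E'
from rig import monitor, grab_frame, camera_model
import numpy as np, cv2, sys
s=monitor.read_state(); m=camera_model('wrist'); p,d=grab_frame('wrist')
print(s['t'],s['tool_pos'].round(1),s['force'].round(1))
v,u=np.mgrid[:384,:512]; a=(u-m['cx'])/m['fx']; b=(v-m['cy'])/m['fx']; th=np.hypot(a,b); k=np.tan(th)/np.maximum(th,1e-9)
P=np.stack([a*k*d,b*k*d,d],-1)@m['rotation'].T+m['position']
for vv in range(190,245,5): print(vv,[P[vv,uu].round().astype(int).tolist() for uu in(249,260,271)])
p,_=grab_frame('scene')
cv2.imwrite(sys.argv[1],cv2.resize(p[100:250,170:370],(800,600),interpolation=2)[:,:,::-1])
E
python3 look.py pics/d1.png
```

```text
4.75 [ 497.6 -162.7  102.5] [0.5 0.  4.7]
190 [[505, -173, 0], [505, -161, 2], [505, -150, 0]]
195 [[511, -173, -1], [511, -161, 0], [511, -150, 0]]
200 [[475, -169, 124], [475, -162, 124], [475, -155, 123]]
205 [[477, -169, 126], [477, -162, 126], [477, -155, 126]]
210 [[480, -169, 128], [480, -162, 127], [480, -155, 128]]
215 [[483, -169, 128], [483, -162, 129], [483, -155, 128]]
220 [[486, -169, 130], [486, -162, 129], [486, -155, 130]]
225 [[489, -169, 130], [489, -162, 130], [489, -155, 130]]
230 [[487, -168, 142], [488, -162, 140], [487, -156, 143]]
235 [[487, -168, 150], [488, -162, 147], [486, -156, 150]]
240 [[486, -168, 156], [488, -162, 153], [487, -156, 155]]
```

View pics/d1.png

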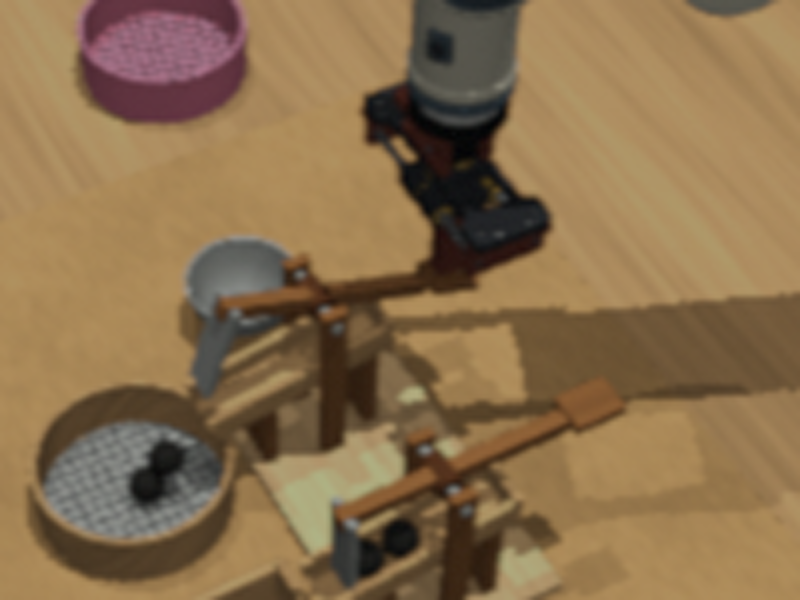

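The right gate is up, and both balls lie in the sieve at (167,457) and (148,484). Paddle z is ≈130 and the force is 4.7 N. I'll release straight up, a little slowly.

Request:
{"api": "apply_moves", "payload": {"plan": [0, 0, 0, 0, 0, 0, 0, 0, 0, 0, 0, 0, 0, 0, 0, 0, 0, 0, 0, -1, 0, 0, 0, 0, 0.2, 0, -2.5, 0, 0, 0, 0, 0.4, 0, -4, 0, 0, 0, 0, 0.6, 0, -6, 0, 0, 0, 0, 0.6, 0, -9, 0, 0, 0, 0, 0.6, 0, -13, 0, 0, 0, 0, 0.6, 0, -16, 0, 0, 0, 0, 0.6, 0, -16, 0, 0, 0, 0, 0.6, 0, -16, 0, 0, 0, 0, 0.6, 0, -16, 0]}}

```text
t: 6.05
tool_pos: [491.1, -162.6, 261.6]
orientation: [[-1.0, 0.0, -0.002], [0.0, 1.0, 0.001], [0.002, 0.001, -1.0]]
force: [0.4, -0.9, -0.5]
width: 0.4
grip_force: 0.0
```

```bash
python3 look.py pics/d2.png | head -1
```

```text
6.05 [ 491.1 -162.6  261.6] [ 0.4 -0.9 -0.5]
```

View pics/d2.png

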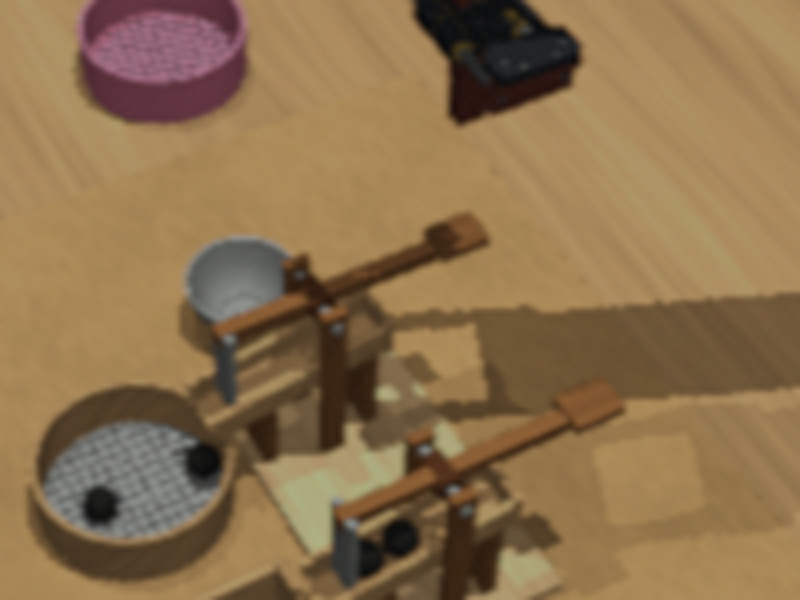

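The right gate is shut at (227,370). Both balls are in the sieve at (203,462) and (100,505), the left lane is untouched, and the gripper is clear.

```bash
python3 -c "from rig import ctrl; print(ctrl.job_done())"
```

```text
the job is handed in; nothing more can be done
None
```

I pressed the right-hand lever's paddle, both balls rolled into the sieve, the gate dropped shut again, and I handed the job in; no verdict came back.

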